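# Feel along the brass nail row of a chair rail

### The arm

A 6-joint arm with a two-finger parallel gripper is mounted at the origin on the work surface. World frame = base frame: x ahead of the robot, y to its left, z up, the work surface at z = 0. Lengths are in m, angles in rad, forces in N, time in s.
With the tool pointing down it reaches from about 0.375 to 0.975 m from the base axis. Payload 3.8 kg.
Tool frame: the origin (TCP) lies on the mounting face of the last link; the fingertips stand 173 mm ahead of it and the grasp point (between the pads) lies 155 mm ahead of it; z points along the fingers, y is the line along which they close (so a half turn about z gives the same grasp; the last joint's range is limited). The gripper opens to 85 mm and grips with 20 to 120 N. Pads are 22 mm wide; open, the fingers measure 114 mm over their backs; the gripper's body (76 mm by 85 mm) begins 54 mm behind the grasp point. The pads swing forward as they close: fully open they stand 13 mm farther back than shut.
Start: joints at [1.163, 0.264, 1.604, -0, 1.274, -0.037], TCP at [0.245, 0.629, 0.405] pointing down, gripper open.
Joint ranges: [-2.63, 2.63], [-0.94, 2.18], [0.31, 2.57], [-1.31, 4.45], [0, 2.66], [-2.55, 2.55]. Speed limits (rad/s): [2.57, 2.57, 3.14, 3.14, 3.14, 3.14].

### API

Orientations are given as a rotation vector (axis times angle).
In Python, from workcell import bot gives the robot as it stands.
- The arm moves only by the tool drive_tool, never from a script. Its argument "increments" is a list of rows, each an object with "delta_pos": the shift along the tool's x, y, z in mm, a list of three; "turn": the turn about the tool's z in rad; "jaw": the opening, from -1 (shut) to 1 (fully open). A call has 1 to 8 rows; each row shifts and turns the commanded pose from where the row before left it, along the tool's axes as they then stand; what a row does not reach is not made up. A row lasts 1/12 s, in which the tool goes at most 41.7 mm and 7.16 degrees, less where a joint would pass 70% of its speed; a pose out of reach is approached as far as the arm can. A call is refused whole if a number of a shift passes 41.7 or a number of a turn 0.125, either way. A call with a gripper value outside its range is refused whole. The fingers move at their own pace and stop on an object; "grip_force" is the grip in N (left out, the last holds). Time passes only in rows, so rows that do not move let the fingers close. It gives the time, the measured TCP pose, the force, the opening and the grip force at its end, in the units of the state.
- bot.read_state(): the state, without advancing time (a new reading comes with each control period).
- bot.read_camera(name): name is "side" or "top" or "wrist"; returns a dict with "pixels" (384x512x3 uint8, red, green, blue), "fovy" (degrees; the focal length in pixels is half the picture's height over the tangent of half this angle, whatever the lens; pixels are square), "cx", "cy" (the principal point, pixels), "camera_from_world" (4x4, takes a point from world to camera coordinates); the wrist camera has in their place "hand_eye" (4x4, takes a point from camera to tool coordinates, whose origin is the TCP and whose axes are the flange's). Camera axes: x right, y down, z forward; pixel columns grow to the right and rows downward; lengths in m; the calibration is good to about 2 mm. A picture is of the moment at which its call begins: read the wrist's pose just before it. There is no depth.
- bot.finish_job(): hands the job in; it is judged then, once.
The state is a dict: "time": time; "q": joint angles; "joint_vel": joint speeds; "joint_torque": joint torques, N m; "tool_pos": TCP position; "tcp_rot": TCP orientation; "wrist_force": force on the tool from outside, world axes, zero at the start; "torque": the same for the moment, N m; "width": opening from 0.0 (shut) to 1.0 (fully open); "grip_force": force on a finger pad.
Only numpy, scipy, OpenCV 4.12 (cv2) and the standard library are available. Lean on these libraries where they do the work, as an engineer would, in place of code of your own. Each camera call takes 0.05 s, during which the arm holds its last target. There are 200 camera calls.

### The job

Check the row of five brass nail heads on the curved chair rail by feel: go along the row with the fingertips from the end where the red tin stands to the other end, touching each nail head gently in turn, one at a time, and never pressing the sprung bed down to its stop. Finish with the fingertips still resting on the last nail head: the program ends while holding that light touch, to mark it. Do not lift or shift the rail, and leave the tin, the spool and everything else on the bench where they are.

Things in the scene. Friction and masses are not known exactly. Their poses are not given: they have to be found in the camera images.
- bed: Sprung work bed, fixed to the table: dark steel base 140 x 320 x 18 mm, origin at the centre of its underside on the table, x across it, y along its length, z up. A plywood deck 130 x 305 mm rides on springs above it, deck top 46 mm above the table, with short dowels (15 mm tall) around the rail.
- deck (a joint): How far the sprung deck is pressed down, m: 0 at rest (up), 0.012 at its lower stop. It gives straight down: it starts to move at about 3 to 7 N of pressing force on the rail (depending on the rail's mass) and then adds 0.6 N per mm.
- rail: Curved wooden crest rail of a chair back, dark brown, lying loose on the deck between the dowels (up to about 3 mm of play): bowed in plan towards its +x side (ends 50 mm behind the middle), 250 mm long along y, 34 mm wide, 26 mm tall, about 0.4 kg; origin on the underside, in the middle of its bounding outline, z up. Five brass nails in a row along its top; closed fingers fit on one head without reaching its neighbour. It must stay lying where it is.
- nail1: Brass dome-headed nail 1 of 5 set in the rail's top: round head 16 mm across, standing 4 mm proud; origin at the centre of the head's underside (on the rail's top face), z up, so the crown is 4 mm above the origin, 76 mm above the table when the bed is not pressed. The nails run in order 1,2,3,4,5 along the rail, 45 to 49 mm apart; nail 1 is at the rail's -y end, nail 5 at its +y end. Work goes 1 to 5 or 5 to 1, from the end where the red tin stands.
- nail2: Brass dome-headed nail 2 of 5 set in the rail's top: round head 16 mm across, standing 4 mm proud; origin at the centre of the head's underside (on the rail's top face), z up, so the crown is 4 mm above the origin, 76 mm above the table when the bed is not pressed. The nails run in order 1,2,3,4,5 along the rail, 45 to 49 mm apart; nail 1 is at the rail's -y end, nail 5 at its +y end. Work goes 1 to 5 or 5 to 1, from the end where the red tin stands.
- nail3: Brass dome-headed nail 3 of 5 set in the rail's top: round head 16 mm across, standing 4 mm proud; origin at the centre of the head's underside (on the rail's top face), z up, so the crown is 4 mm above the origin, 76 mm above the table when the bed is not pressed. The nails run in order 1,2,3,4,5 along the rail, 45 to 49 mm apart; nail 1 is at the rail's -y end, nail 5 at its +y end. Work goes 1 to 5 or 5 to 1, from the end where the red tin stands.
- nail4: Brass dome-headed nail 4 of 5 set in the rail's top: round head 16 mm across, standing 4 mm proud; origin at the centre of the head's underside (on the rail's top face), z up, so the crown is 4 mm above the origin, 76 mm above the table when the bed is not pressed. The nails run in order 1,2,3,4,5 along the rail, 45 to 49 mm apart; nail 1 is at the rail's -y end, nail 5 at its +y end. Work goes 1 to 5 or 5 to 1, from the end where the red tin stands.
- nail5: Brass dome-headed nail 5 of 5 set in the rail's top: round head 16 mm across, standing 4 mm proud; origin at the centre of the head's underside (on the rail's top face), z up, so the crown is 4 mm above the origin, 76 mm above the table when the bed is not pressed. The nails run in order 1,2,3,4,5 along the rail, 45 to 49 mm apart; nail 1 is at the rail's -y end, nail 5 at its +y end. Work goes 1 to 5 or 5 to 1, from the end where the red tin stands.
- tin: Small round red tin, 40 mm across, 26 mm tall, loose on the table about 205 mm from the bed's centre, just off one end of the bed: it marks the end to start from. Origin at the centre of its underside. The nail within 170 mm of it (1 or 5) is the first nail. Leave it alone.
- spool: Small pale wooden spool, 36 mm across, 30 mm tall, loose on the table just off the other end of the bed. Origin at the centre of its underside. Leave it alone.
- screwdriver: Loose screwdriver lying on the table roughly parallel to the bed on its far side (about 145 mm from the bed's centre line), along its own x axis. Leave it alone.
- mallet: Loose hammer lying on the table to the left of the bed. Leave it alone.
- gluebrush: Loose brush lying on the table to the right of the bed. Leave it alone.
- glue: Yellow glue bottle with a red cap, 56 mm across, 140 mm tall, standing loose at the far left; origin at the centre of its underside. Leave it alone.
- offcut: Dark wood offcut 100 x 45 x 30 mm lying loose at the far right. Leave it alone.

How it is judged:
By the outcome, as a careful person would: the job done as asked, in the order asked, and still so for the second after the job is handed in, while the arm keeps its last pose, push and grip.
It also fails if it takes over 45 s, if anything falls off the work surface, if the arm or the gripper's body presses on something with over 40 N, if the wrist force passes 120 N, or if a joint passes its speed limit or range.

## Working session

There is one attempt and no reset: what is moved stays moved. The work goes in short steps, Python scripts to look and compute and a tool call to move; the robot and the scene stay as the last step left them, time stands still between calls to the robot, and variables do not carry over. Pictures are saved under pics/ and viewed, at most 10 in all, crops included, and the job is handed in when it is done.

Besides the shell and the picture viewer there is one more tool, called after "Emit:" as name(argument=value, ...), one argument or row to a line, values as JSON. drive_tool: Moves the arm, as the interface text tells. Its arguments: {"type":"object","properties":{"increments":{"type":"array"},"grip_force":{"type":"number"}},"required":["increments"]}

```bash
mkdir -p pics; python3 - <<'E'
from workcell import bot
import cv2,pickle
s=bot.read_state();print(s)
d={}
for n in("top","side"):
    r=bot.read_camera(n);d[n]=r
    cv2.imwrite(f"pics/{n}0.png",cv2.resize(r["pixels"][:,:,::-1],(800,600),interpolation=cv2.INTER_CUBIC))
    print(n,r["fovy"],r["cx"],r["cy"],r["camera_from_world"],[k for k in r])
pickle.dump(d,open("cam.pkl","wb"))
E
```

```text
{'time': 0.0, 'q': array([ 1.16306537e+00,  2.64789468e-01,  1.60536284e+00,  5.50605314e-07,
        1.27366518e+00, -3.69135706e-02]), 'joint_vel': array([-7.25521110e-04,  1.11425879e-03,  1.50083303e-05, -1.05696705e-03,
       -8.79822700e-04,  2.13067148e-03]), 'joint_torque': array([ 1.72998880e-03, -5.15129578e+01, -3.67305958e+01,  9.75316084e-05,
        1.30109995e-02,  6.77288114e-06]), 'tool_pos': array([0.24448463, 0.62881566, 0.40334313]), 'tcp_rot': array([-0.57905645, -3.08726434,  0.00340803]), 'wrist_force': array([ 0.01944402,  0.06978007, -0.26202803]), 'torque': array([ 0.04222884,  0.0282797 , -0.01713424]), 'grip_force': 0.0, 'width': 0.998455399753671}
top 55.98717454155357 257.3398062875981 188.70331071973416 [[-0.00790716 -0.99989726 -0.01195602  0.01280757]
 [-0.99507545  0.00904929 -0.09870644  0.55360516]
 [ 0.09880449  0.01111665 -0.99504477  0.987514  ]
 [ 0.          0.          0.          1.        ]] ['pixels', 'fovy', 'cx', 'cy', 'camera_from_world']
side 45.68412888781411 253.06529895673202 192.08851232813518 [[ 0.93194946 -0.36224065  0.01587163 -0.53227456]
 [-0.2453491  -0.66223887 -0.70798552  0.20502276]
 [ 0.26697195  0.65591264 -0.70604858  1.34015079]
 [ 0.          0.          0.          1.        ]] ['pixels', 'fovy', 'cx', 'cy', 'camera_from_world']
```

View pics/top0.png

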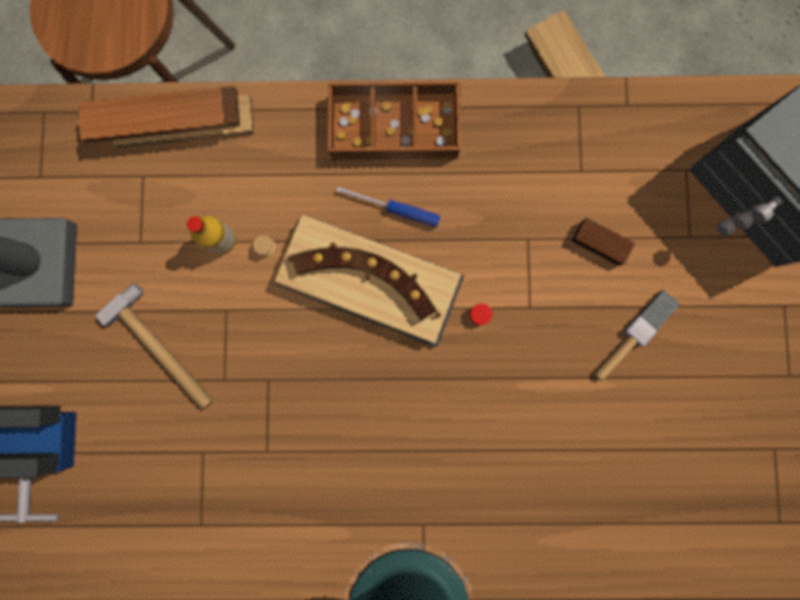

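```bash
python3 - <<'E'
import cv2,pickle
d=pickle.load(open("cam.pkl","rb"))
t=d["top"]["pixels"][130:230,165:325,::-1]
cv2.imwrite("pics/top1.png",cv2.resize(t,(800,500),interpolation=cv2.INTER_CUBIC))
E
```

```text
(no output)
```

View pics/top1.png

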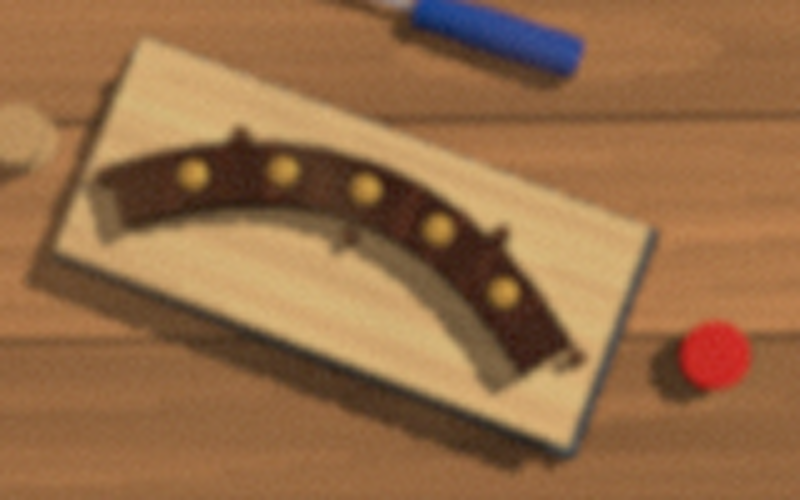

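View pics/side0.png

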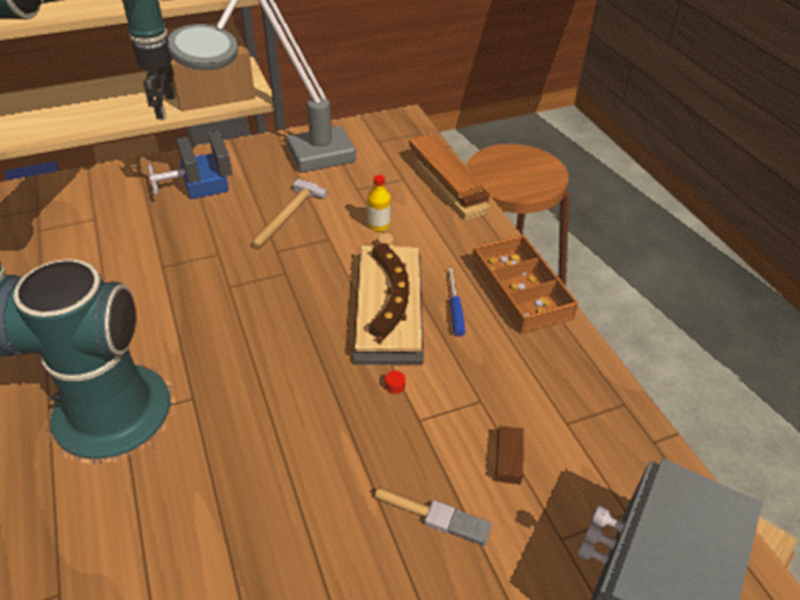

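The top crop shows the nails at crop px (504,292), (440,229), (367,188), (284,170), (194,174), with the tin at (715,355), so nail 1 (right end) comes first. The side view confirms that the tin stands at the near/right end.

```bash
cat > h.py <<'E'
import numpy as np
from scipy.spatial.transform import Rotation as R
def ray(r,u,v,T=None):
    f=r["pixels"].shape[0]/2/np.tan(np.radians(r["fovy"])/2)
    d=np.array([(u-r["cx"])/f,(v-r["cy"])/f,1])
    M=np.linalg.inv(r["camera_from_world"]) if T is None else T
    return M[:3,3],M[:3,:3]@d
def onz(r,u,v,z,T=None):
    o,d=ray(r,u,v,T);return o+d*(z-o[2])/d[2]
def pose(s):
    T=np.eye(4);T[:3,:3]=R.from_rotvec(s["tcp_rot"]).as_matrix();T[:3,3]=s["tool_pos"];return T
E
python3 - <<'E'
import pickle,cv2
from h import *
from workcell import bot
d=pickle.load(open("cam.pkl","rb"))
c=[(504,292),(440,229),(367,188),(284,170),(194,174)]
P=np.array([onz(d["top"],(u+.5)/5-.5+165,(v+.5)/5-.5+130,.074) for u,v in c])
print(P.round(4),np.linalg.norm(np.diff(P,axis=0),axis=1).round(4))
t=onz(d["top"],(715.5)/5-.5+165,355.5/5-.5+130,.026);print("tin",t,np.linalg.norm((t-P[0])[:2]))
# project into side
r=d["side"];f=192/np.tan(np.radians(r["fovy"])/2)
q=(r["camera_from_world"]@np.c_[P,np.ones(5)].T)[:3]
print((np.c_[f*q[0]/q[2]+r["cx"],f*q[1]/q[2]+r["cy"]]*1.5625).round(1))
s=bot.read_state();T=pose(s);print(T.round(3))
print("tip->nail3 in tool (mm)",(T[:3,:3].T@(P-T[:3,3]).T).T*1000)
o=d["side"]["pixels"][150:225,215:285,::-1]
cv2.imwrite("pics/side1.png",cv2.resize(o,(560,600),interpolation=cv2.INTER_CUBIC))
E
```

```text
[[ 0.5508 -0.014   0.074 ]
 [ 0.5852  0.0201  0.074 ]
 [ 0.6079  0.0593  0.074 ]
 [ 0.6181  0.1042  0.074 ]
 [ 0.6164  0.1529  0.074 ]] [0.0484 0.0453 0.046  0.0487]
tin [ 0.51908297 -0.13236486  0.026     ] 0.12249651802840164
[[389.1 313.5]
 [398.8 298.1]
 [402.1 283. ]
 [398.8 268.3]
 [389.9 254.3]]
[[-0.932  0.362 -0.001  0.244]
 [ 0.362  0.932 -0.002  0.629]
 [ 0.    -0.002 -1.     0.403]
 [ 0.     0.     0.     1.   ]]
tip->nail3 in tool (mm) [[-518.42404425 -487.51975987  330.44410247]
 [-538.1246156  -443.28570142  330.35129965]
 [-545.05050395 -398.47717482  330.25804322]
 [-538.37136851 -352.93790239  330.16405721]
 [-519.13026722 -308.14806659  330.07234884]]
```

View pics/side1.png

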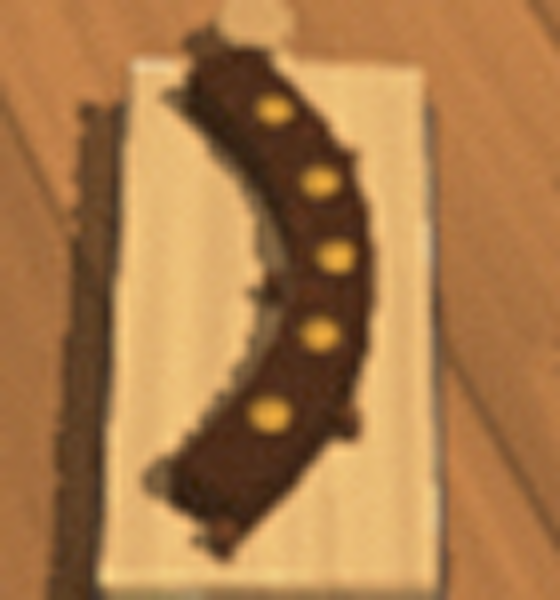

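The side view agrees with the projected nail positions to about 1.5 px, and the spacing is 45–49 mm, so the measurements hold. Moving to hover over nail 1 with the jaws shut.

Emit:
drive_tool(
  increments=[
    {"delta_pos": [-26, -24.4, 0], "turn": 0, "jaw": -1},
    {"delta_pos": [-26, -24.4, 0], "turn": 0, "jaw": -1},
    {"delta_pos": [-26, -24.4, 0], "turn": 0, "jaw": -1},
    {"delta_pos": [-26, -24.4, 0], "turn": 0, "jaw": -1},
    {"delta_pos": [-26, -24.4, 0], "turn": 0, "jaw": -1},
    {"delta_pos": [-26, -24.4, 0], "turn": 0, "jaw": -1},
    {"delta_pos": [-26, -24.4, 0], "turn": 0, "jaw": -1},
    {"delta_pos": [-26, -24.4, 0], "turn": 0, "jaw": -1},
  ],
  grip_force=20,
)

```text
time: 0.77
tool_pos: [0.3679, 0.3701, 0.4042]
tcp_rot: [-0.579, -3.087, 0.001]
wrist_force: [1.1, 1.1, 0.1]
width: -0.002
grip_force: 0.0
```

Emit:
drive_tool(
  increments=[
    {"delta_pos": [-26, -24.4, 0], "turn": 0, "jaw": -1},
    {"delta_pos": [-26, -24.4, 0], "turn": 0, "jaw": -1},
    {"delta_pos": [-26, -24.4, 0], "turn": 0, "jaw": -1},
    {"delta_pos": [-26, -24.4, 0], "turn": 0, "jaw": -1},
    {"delta_pos": [-26, -24.4, 0], "turn": 0, "jaw": -1},
    {"delta_pos": [-26, -24.4, 0], "turn": 0, "jaw": -1},
    {"delta_pos": [-26, -24.4, 0], "turn": 0, "jaw": -1},
    {"delta_pos": [-26, -24.4, 0], "turn": 0, "jaw": -1},
  ],
)

```text
time: 1.43
tool_pos: [0.491, 0.1127, 0.4044]
tcp_rot: [-0.579, -3.087, 0.0]
wrist_force: [-0.7, 1.3, -0.3]
width: -0.001
grip_force: 0.0
```

Emit:
drive_tool(
  increments=[
    {"delta_pos": [-26, -24.4, 0], "turn": 0, "jaw": -1},
    {"delta_pos": [-26, -24.4, 20], "turn": 0, "jaw": -1},
    {"delta_pos": [-26, -24.4, 20], "turn": 0, "jaw": -1},
    {"delta_pos": [-20, -20, 20], "turn": 0, "jaw": -1},
    {"delta_pos": [0, 0, 10], "turn": 0, "jaw": -1},
    {"delta_pos": [0, 0, 0], "turn": 0, "jaw": -1},
  ],
)

```text
time: 1.93
tool_pos: [0.5472, -0.0092, 0.3309]
tcp_rot: [-0.583, -3.08, 0.001]
wrist_force: [-0.7, 0.8, 0.2]
width: -0.007
grip_force: 0.0
```

```bash
cat > w.py <<'E'
import sys,cv2
from h import *
from workcell import bot
s=bot.read_state();T=pose(s);r=bot.read_camera("wrist")
print(s["time"],T.round(4),s["wrist_force"],s["width"],s["q"].round(2))
np.savez("wrist.npz",T=T,X=r["hand_eye"],fovy=r["fovy"],cx=r["cx"],cy=r["cy"],pixels=r["pixels"])
# expected pixels of nails + tip
P=np.array([[ 0.5508,-0.014,.076],[.5852,.0201,.076],[.6079,.0593,.076],[.6181,.1042,.076],[.6164,.1529,.076],T[:3,3]+T[:3,2]*.173])
C=T@r["hand_eye"];q=(np.linalg.inv(C)@np.c_[P,np.ones(6)].T)[:3]
f=192/np.tan(np.radians(r["fovy"])/2);k=1.5625
print(np.c_[f*q[0]/q[2]+r["cx"],f*q[1]/q[2]+r["cy"]]*k)
cv2.imwrite(sys.argv[1],cv2.resize(r["pixels"][:,:,::-1],(800,600),interpolation=cv2.INTER_CUBIC))
print(((T[:3,:3].T@(P-T[:3,3]).T).T*1000).round(1))
E
python3 w.py pics/w1.png
```

```text
1.9333 [[-9.309e-01  3.653e-01 -7.100e-03  5.472e-01]
 [ 3.653e-01  9.309e-01  6.000e-04 -9.200e-03]
 [ 6.800e-03 -2.000e-03 -1.000e+00  3.309e-01]
 [ 0.000e+00  0.000e+00  0.000e+00  1.000e+00]] [-0.70924594  0.80920283  0.16965381] -0.006880700635016157 [-0.06  0.08  1.95  0.    1.11 -1.26]
[[396.33023857 323.98516674]
 [494.2134194  364.86551856]
 [591.55890991 378.68592436]
 [693.51547563 364.68859666]
 [801.00333315 324.19268389]
 [402.01175752 394.10866921]]
[[ -6.8  -2.7 254.8]
 [-26.4  41.6 254.6]
 [-33.2  86.4 254.5]
 [-26.3 131.9 254.4]
 [ -6.9 176.7 254.5]
 [ -0.    0.  173. ]]
```

View pics/w1.png

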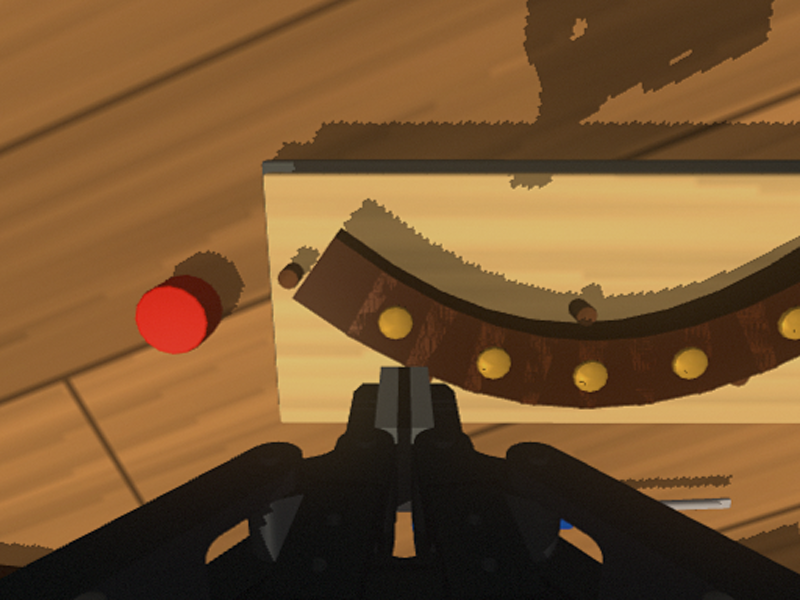

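The wrist view puts the nails at (396,323), (493,363), (590,377), (690,364) and (793,323), within about 1 px of prediction for nails 1–4. The fingertips are shut near (404,370). Descending on nail 1.

Emit:
drive_tool(
  increments=[
    {"delta_pos": [-7, -3, 20], "turn": 0, "jaw": -1},
    {"delta_pos": [0, 0, 30], "turn": 0, "jaw": -1},
    {"delta_pos": [0, 0, 15], "turn": 0, "jaw": -1},
    {"delta_pos": [0, 0, 5], "turn": 0, "jaw": -1},
    {"delta_pos": [0, 0, 0], "turn": 0, "jaw": -1},
    {"delta_pos": [0, 0, 0], "turn": 0, "jaw": -1},
  ],
)

```text
time: 2.48
tool_pos: [0.5543, -0.0123, 0.266]
tcp_rot: [0.577, 3.086, 0.0]
wrist_force: [0.2, -0.2, 0.6]
width: -0.002
grip_force: 0.0
```

```bash
cat > st.py <<'E'
from h import *
from workcell import bot
s=bot.read_state();T=pose(s)
P=np.array([[ 0.5508,-0.014,.076],[.5852,.0201,.076],[.6079,.0593,.076],[.6181,.1042,.076],[.6164,.1529,.076]])
print(s["time"],s["wrist_force"].round(2),"tip",(T[:3,3]+T[:3,2]*.173).round(4))
print(((T[:3,:3].T@(P-T[:3,3]).T).T*1000-[0,0,173]).round(1))
E
python3 st.py
```

```text
2.4833 [ 0.22 -0.2   0.57] tip [ 0.5546 -0.0123  0.093 ]
[[  2.9  -2.9  17. ]
 [-16.8  41.3  17.1]
 [-23.8  86.   17.1]
 [-17.1 131.6  17.1]
 [  2.  176.4  17.1]]
```

Emit:
drive_tool(
  increments=[
    {"delta_pos": [3, -3, 5], "turn": 0, "jaw": -1},
    {"delta_pos": [0, 0, 5], "turn": 0, "jaw": -1},
    {"delta_pos": [0, 0, 4], "turn": 0, "jaw": -1},
    {"delta_pos": [0, 0, 0], "turn": 0, "jaw": -1},
    {"delta_pos": [0, 0, 0], "turn": 0, "jaw": -1},
    {"delta_pos": [0, 0, 0], "turn": 0, "jaw": -1},
  ],
)

```text
time: 2.98
tool_pos: [0.5501, -0.015, 0.2508]
tcp_rot: [0.579, 3.088, 0.0]
wrist_force: [0.7, -0.7, 0.3]
width: -0.0
grip_force: 0.0
```

```bash
python3 st.py
```

```text
2.9833 [ 0.69 -0.66  0.31] tip [ 0.5501 -0.015   0.0778]
[[ -0.3   1.2   1.8]
 [-20.   45.4   1.8]
 [-26.9  90.2   1.8]
 [-20.2 135.7   1.8]
 [ -0.9 180.5   1.8]]
```

Emit:
drive_tool(
  increments=[
    {"delta_pos": [0, 1, 0.7], "turn": 0, "jaw": -1},
    {"delta_pos": [0, 0, 0.5], "turn": 0, "jaw": -1},
    {"delta_pos": [0, 0, 0], "turn": 0, "jaw": -1},
    {"delta_pos": [0, 0, 0], "turn": 0, "jaw": -1},
  ],
)

```text
time: 3.32
tool_pos: [0.5504, -0.014, 0.2495]
tcp_rot: [-0.579, -3.088, 0.0]
wrist_force: [0.6, 1.1, -0.2]
width: 0.002
grip_force: 0.0
```

Emit:
drive_tool(
  increments=[
    {"delta_pos": [0, 0, 0.5], "turn": 0, "jaw": -1},
    {"delta_pos": [0, 0, 0.5], "turn": 0, "jaw": -1},
    {"delta_pos": [0, 0, 0], "turn": 0, "jaw": -1},
    {"delta_pos": [0, 0, 0], "turn": 0, "jaw": -1},
  ],
)

```text
time: 3.65
tool_pos: [0.5504, -0.014, 0.2489]
tcp_rot: [0.579, 3.087, 0.0]
wrist_force: [-2.1, 2.0, 4.4]
width: 0.0
grip_force: 2.1
```

Emit:
drive_tool(
  increments=[
    {"delta_pos": [0, 0, 0.5], "turn": 0, "jaw": -1},
    {"delta_pos": [0, 0, 0], "turn": 0, "jaw": -1},
    {"delta_pos": [0, 0, 0], "turn": 0, "jaw": -1},
  ],
)

```text
time: 3.9
tool_pos: [0.5504, -0.014, 0.2482]
tcp_rot: [0.579, 3.087, 0.0]
wrist_force: [-1.9, -0.5, 4.9]
width: -0.003
grip_force: 2.3
```

Emit:
drive_tool(
  increments=[
    {"delta_pos": [0, 0, -8], "turn": 0, "jaw": -1},
    {"delta_pos": [0, 0, -9], "turn": 0, "jaw": -1},
    {"delta_pos": [-10, 22, 0], "turn": 0, "jaw": -1},
    {"delta_pos": [-10, 22, 0], "turn": 0, "jaw": -1},
    {"delta_pos": [0, 0, 0], "turn": 0, "jaw": -1},
    {"delta_pos": [0, 0, 0], "turn": 0, "jaw": -1},
  ],
)

```text
time: 4.4
tool_pos: [0.5857, 0.0204, 0.2657]
tcp_rot: [0.577, 3.087, 0.0]
wrist_force: [-0.4, -0.3, -0.0]
width: -0.0
grip_force: 0.0
```

```bash
python3 st.py
```

```text
4.4 [-0.39 -0.32 -0.04] tip [0.5859 0.0204 0.0927]
[[ 20.3 -44.7  16.7]
 [  0.6  -0.5  16.7]
 [ -6.4  44.2  16.7]
 [  0.3  89.8  16.7]
 [ 19.4 134.6  16.7]]
```

Nail 1 touched at about 4.5 N and released. On to nail 2.

Emit:
drive_tool(
  increments=[
    {"delta_pos": [0.5, -0.5, 6], "turn": 0, "jaw": -1},
    {"delta_pos": [0, 0, 6], "turn": 0, "jaw": -1},
    {"delta_pos": [0, 0, 3], "turn": 0, "jaw": -1},
    {"delta_pos": [0, 0, 0], "turn": 0, "jaw": -1},
    {"delta_pos": [0, 0, 0.5], "turn": 0, "jaw": -1},
    {"delta_pos": [0, 0, 0.5], "turn": 0, "jaw": -1},
    {"delta_pos": [0, 0, 0], "turn": 0, "jaw": -1},
  ],
)

```text
time: 4.98
tool_pos: [0.584, 0.0192, 0.2491]
tcp_rot: [-0.579, -3.087, 0.001]
wrist_force: [-3.2, -1.5, 4.9]
width: 0.003
grip_force: 2.0
```

Emit:
drive_tool(
  increments=[
    {"delta_pos": [0, 0, 0.5], "turn": 0, "jaw": -1},
    {"delta_pos": [0, 0, 0.5], "turn": 0, "jaw": -1},
    {"delta_pos": [0, 0, 0], "turn": 0, "jaw": -1},
    {"delta_pos": [0, 0, 0], "turn": 0, "jaw": -1},
  ],
)

```text
time: 5.32
tool_pos: [0.5843, 0.0194, 0.2481]
tcp_rot: [0.579, 3.088, -0.0]
wrist_force: [-2.5, -0.8, 4.2]
width: -0.002
grip_force: 2.4
```

Emit:
drive_tool(
  increments=[
    {"delta_pos": [0, 0, -8], "turn": 0, "jaw": -1},
    {"delta_pos": [0, 0, -9], "turn": 0, "jaw": -1},
    {"delta_pos": [-4, 22.5, 0], "turn": 0, "jaw": -1},
    {"delta_pos": [-4, 22.5, 0], "turn": 0, "jaw": -1},
    {"delta_pos": [0, 0, 0], "turn": 0, "jaw": -1},
    {"delta_pos": [0, 0, 0], "turn": 0, "jaw": -1},
    {"delta_pos": [0, 0, 0], "turn": 0, "jaw": -1},
  ],
)

```text
time: 5.9
tool_pos: [0.608, 0.0586, 0.2652]
tcp_rot: [0.578, 3.088, -0.0]
wrist_force: [-0.4, -0.1, -0.1]
width: 0.002
grip_force: 0.0
```

```bash
python3 st.py; python3 w.py pics/w2.png
```

```text
5.9 [-0.39 -0.14 -0.12] tip [0.6081 0.0586 0.0922]
[[ 27.2 -88.4  16.2]
 [  7.4 -44.1  16.2]
 [  0.4   0.6  16.2]
 [  7.2  46.2  16.2]
 [ 26.4  90.9  16.2]]
5.9 [[-9.323e-01  3.617e-01  2.000e-04  6.080e-01]
 [ 3.617e-01  9.323e-01 -2.000e-04  5.860e-02]
 [-3.000e-04 -1.000e-04 -1.000e+00  2.652e-01]
 [ 0.000e+00  0.000e+00  0.000e+00  1.000e+00]] [-0.39155454 -0.13670741 -0.11732254] 0.0023485613135135765 [ 0.06  0.27  1.87 -0.    1.   -1.15]
[[114.87481571 290.16249361]
 [263.37346439 349.79001785]
 [403.99336171 369.89463446]
 [546.99209057 350.32733899]
 [696.87413961 292.24978093]
 [402.0175923  394.10295094]]
[[ 27.2 -88.4 189.2]
 [  7.4 -44.1 189.2]
 [  0.4   0.6 189.2]
 [  7.2  46.2 189.2]
 [ 26.4  90.9 189.2]
 [ -0.    0.  173. ]]
```

View pics/w2.png

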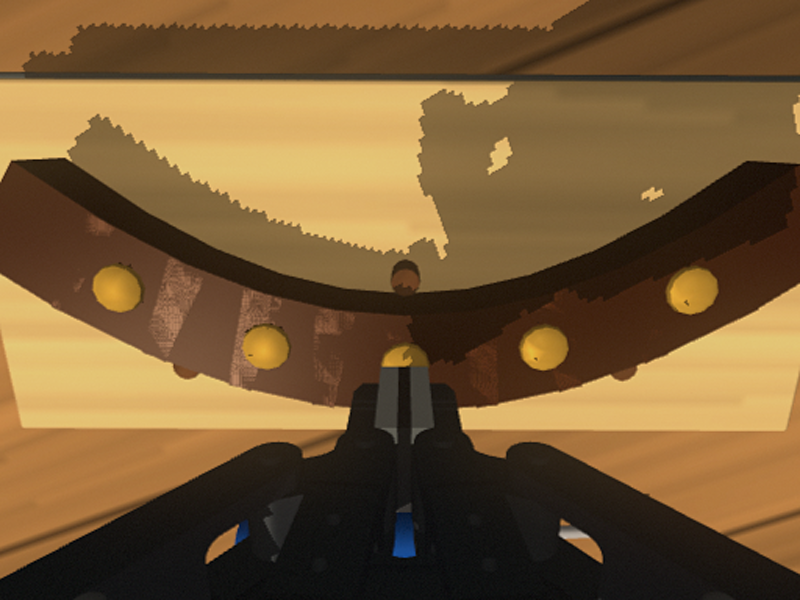

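Nails seen at (117,288), (266,346), (404,~369), (544,348), (692,290), within about 1–2 mm of prediction. The rail hasn't moved, and the fingertips are over nail 3.

Emit:
drive_tool(
  increments=[
    {"delta_pos": [0, 0.5, 6], "turn": 0, "jaw": -1},
    {"delta_pos": [0, 0, 6], "turn": 0, "jaw": -1},
    {"delta_pos": [0, 0, 2], "turn": 0, "jaw": -1},
    {"delta_pos": [0, 0, 0], "turn": 0, "jaw": -1},
    {"delta_pos": [0, 0, 0], "turn": 0, "jaw": -1},
    {"delta_pos": [0, 0, 0.7], "turn": 0, "jaw": -1},
    {"delta_pos": [0, 0, 0.5], "turn": 0, "jaw": -1},
    {"delta_pos": [0, 0, 0], "turn": 0, "jaw": -1},
  ],
)

```text
time: 6.62
tool_pos: [0.6082, 0.059, 0.2498]
tcp_rot: [0.579, 3.088, 0.0]
wrist_force: [0.0, 0.8, 0.7]
width: 0.002
grip_force: 0.0
```

Emit:
drive_tool(
  increments=[
    {"delta_pos": [0, 0, 0.5], "turn": 0, "jaw": -1},
    {"delta_pos": [0, 0, 0.5], "turn": 0, "jaw": -1},
    {"delta_pos": [0, 0, 0], "turn": 0, "jaw": -1},
    {"delta_pos": [0, 0, 0], "turn": 0, "jaw": -1},
  ],
)

```text
time: 6.95
tool_pos: [0.6083, 0.059, 0.2492]
tcp_rot: [0.579, 3.087, 0.0]
wrist_force: [-1.1, -0.8, 2.6]
width: 0.001
grip_force: 1.5
```

Emit:
drive_tool(
  increments=[
    {"delta_pos": [0, 0, 0.5], "turn": 0, "jaw": -1},
    {"delta_pos": [0, 0, 0.5], "turn": 0, "jaw": -1},
    {"delta_pos": [0, 0, 0], "turn": 0, "jaw": -1},
    {"delta_pos": [0, 0, 0], "turn": 0, "jaw": -1},
  ],
)

```text
time: 7.28
tool_pos: [0.6083, 0.059, 0.2481]
tcp_rot: [0.579, 3.087, 0.0]
wrist_force: [-0.8, 0.8, 4.2]
width: -0.001
grip_force: 2.3
```

Emit:
drive_tool(
  increments=[
    {"delta_pos": [0, 0, -8], "turn": 0, "jaw": -1},
    {"delta_pos": [0, 0, -9], "turn": 0, "jaw": -1},
    {"delta_pos": [3.5, 22.5, 0], "turn": 0, "jaw": -1},
    {"delta_pos": [3, 22.5, 0], "turn": 0, "jaw": -1},
    {"delta_pos": [0, 0, 0], "turn": 0, "jaw": -1},
    {"delta_pos": [0, 0, 0], "turn": 0, "jaw": -1},
    {"delta_pos": [0, 0, 0], "turn": 0, "jaw": -1},
  ],
)

```text
time: 7.87
tool_pos: [0.6183, 0.1032, 0.2649]
tcp_rot: [-0.578, -3.088, 0.001]
wrist_force: [-0.2, -1.1, 0.2]
width: 0.002
grip_force: 0.0
```

```bash
python3 st.py
```

```text
7.8667 [-0.19 -1.06  0.15] tip [0.6183 0.1031 0.0919]
[[  20.6 -133.6   15.9]
 [   0.8  -89.4   15.9]
 [  -6.2  -44.6   15.9]
 [   0.6    0.9   15.9]
 [  19.8   45.7   15.9]]
```

Nail 3 touched. Now nail 4.

Emit:
drive_tool(
  increments=[
    {"delta_pos": [0.5, 0.2, 6], "turn": 0, "jaw": -1},
    {"delta_pos": [0, 0, 6], "turn": 0, "jaw": -1},
    {"delta_pos": [0, 0, 2], "turn": 0, "jaw": -1},
    {"delta_pos": [0, 0, 0], "turn": 0, "jaw": -1},
    {"delta_pos": [0, 0, 0], "turn": 0, "jaw": -1},
    {"delta_pos": [0, 0, 0.7], "turn": 0, "jaw": -1},
    {"delta_pos": [0, 0, 0.5], "turn": 0, "jaw": -1},
    {"delta_pos": [0, 0, 0], "turn": 0, "jaw": -1},
  ],
)

```text
time: 8.53
tool_pos: [0.618, 0.1036, 0.2495]
tcp_rot: [-0.579, -3.088, 0.0]
wrist_force: [0.2, -1.3, 0.1]
width: -0.002
grip_force: 0.0
```

Emit:
drive_tool(
  increments=[
    {"delta_pos": [0, 0, 0.5], "turn": 0, "jaw": -1},
    {"delta_pos": [0, 0, 0.5], "turn": 0, "jaw": -1},
    {"delta_pos": [0, 0, 0.5], "turn": 0, "jaw": -1},
    {"delta_pos": [0, 0, 0], "turn": 0, "jaw": -1},
    {"delta_pos": [0, 0, 0], "turn": 0, "jaw": -1},
  ],
)

```text
time: 8.95
tool_pos: [0.6181, 0.1037, 0.2485]
tcp_rot: [0.579, 3.088, 0.0]
wrist_force: [-2.1, -0.5, 4.1]
width: 0.0
grip_force: 2.2
```

Emit:
drive_tool(
  increments=[
    {"delta_pos": [0, 0, -8], "turn": 0, "jaw": -1},
    {"delta_pos": [0, 0, -9], "turn": 0, "jaw": -1},
    {"delta_pos": [9.5, 22.5, 0], "turn": 0, "jaw": -1},
    {"delta_pos": [9.5, 22, 0], "turn": 0, "jaw": -1},
    {"delta_pos": [0, 0, 0], "turn": 0, "jaw": -1},
    {"delta_pos": [0, 0, 0], "turn": 0, "jaw": -1},
    {"delta_pos": [0, 0, 0], "turn": 0, "jaw": -1},
  ],
)

```text
time: 9.53
tool_pos: [0.6165, 0.152, 0.2654]
tcp_rot: [0.578, 3.088, -0.0]
wrist_force: [-0.6, 0.1, 0.3]
width: 0.0
grip_force: 0.0
```

```bash
python3 st.py; python3 w.py pics/w3.png
```

```text
9.5333 [-0.61  0.12  0.26] tip [0.6166 0.1519 0.0924]
[[   1.3 -178.5   16.4]
 [ -18.4 -134.2   16.4]
 [ -25.4  -89.5   16.4]
 [ -18.7  -43.9   16.4]
 [   0.5    0.9   16.4]]
9.5333 [[-9.323e-01  3.617e-01  4.000e-04  6.165e-01]
 [ 3.617e-01  9.323e-01 -3.000e-04  1.520e-01]
 [-5.000e-04 -2.000e-04 -1.000e+00  2.654e-01]
 [ 0.000e+00  0.000e+00  0.000e+00  1.000e+00]] [-0.60694704  0.11612032  0.25562149] 0.000475103727229417 [ 0.2   0.31  1.82 -0.    1.01 -1.  ]
[[-152.80965616  367.52946831]
 [  -2.04819081  422.24804567]
 [ 135.7395875   440.7333338 ]
 [ 269.96722215  422.74296793]
 [ 404.76079871  369.43722953]
 [ 402.01786466  394.10275684]]
[[   1.3 -178.5  189.4]
 [ -18.4 -134.2  189.4]
 [ -25.4  -89.5  189.4]
 [ -18.7  -43.9  189.4]
 [   0.5    0.9  189.4]
 [  -0.     0.   173. ]]
```

View pics/w3.png

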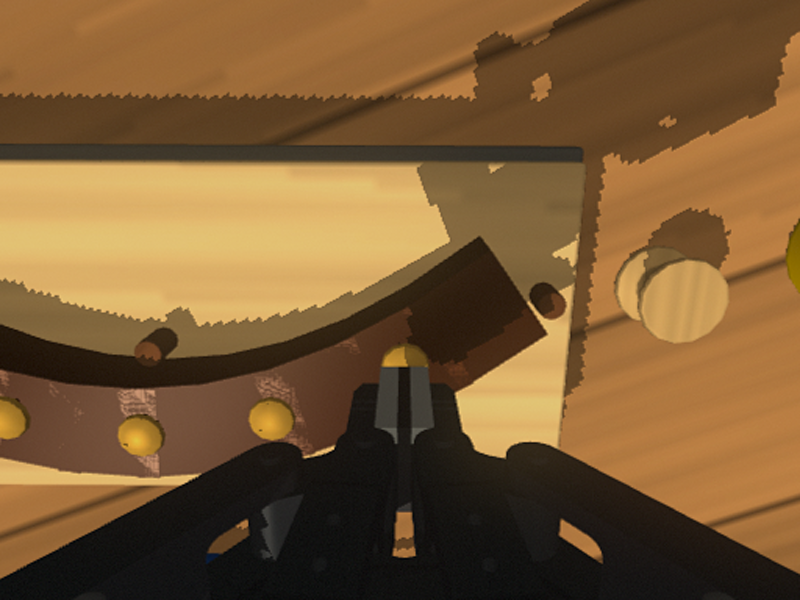

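The nail 5 head shows at (404,~368), centred behind the fingertips, and the spool stands clear at (683,300). Descending to hold.

Emit:
drive_tool(
  increments=[
    {"delta_pos": [0.3, 0, 6], "turn": 0, "jaw": -1},
    {"delta_pos": [0, 0, 6], "turn": 0, "jaw": -1},
    {"delta_pos": [0, 0, 2], "turn": 0, "jaw": -1},
    {"delta_pos": [0, 0, 0], "turn": 0, "jaw": -1},
    {"delta_pos": [0, 0, 0], "turn": 0, "jaw": -1},
    {"delta_pos": [0, 0, 0.7], "turn": 0, "jaw": -1},
    {"delta_pos": [0, 0, 0.5], "turn": 0, "jaw": -1},
    {"delta_pos": [0, 0, 0], "turn": 0, "jaw": -1},
  ],
)

```text
time: 10.25
tool_pos: [0.6162, 0.1522, 0.2499]
tcp_rot: [0.579, 3.088, 0.0]
wrist_force: [0.0, -0.0, 0.5]
width: 0.002
grip_force: 0.0
```

Emit:
drive_tool(
  increments=[
    {"delta_pos": [0, 0, 0.5], "turn": 0, "jaw": -1},
    {"delta_pos": [0, 0, 0.5], "turn": 0, "jaw": -1},
    {"delta_pos": [0, 0, 0.5], "turn": 0, "jaw": -1},
    {"delta_pos": [0, 0, 0.5], "turn": 0, "jaw": -1},
    {"delta_pos": [0, 0, 0], "turn": 0, "jaw": -1},
    {"delta_pos": [0, 0, 0], "turn": 0, "jaw": -1},
    {"delta_pos": [0, 0, 0], "turn": 0, "jaw": -1},
  ],
)

```text
time: 10.83
tool_pos: [0.6163, 0.1522, 0.2483]
tcp_rot: [0.579, 3.087, 0.0]
wrist_force: [-1.2, -0.5, 4.8]
width: -0.0
grip_force: 2.3
```

Emit:
drive_tool(
  increments=[
    {"delta_pos": [0, 0, 0], "turn": 0, "jaw": -1},
    {"delta_pos": [0, 0, 0], "turn": 0, "jaw": -1},
    {"delta_pos": [0, 0, 0], "turn": 0, "jaw": -1},
    {"delta_pos": [0, 0, 0], "turn": 0, "jaw": -1},
  ],
)

```text
time: 11.17
tool_pos: [0.6163, 0.1522, 0.248]
tcp_rot: [0.579, 3.087, 0.0]
wrist_force: [0.6, -0.0, 3.8]
width: 0.005
grip_force: 2.4
```

```bash
python3 -c "
from workcell import bot
print(bot.read_state()['wrist_force']);print(bot.finish_job())"
```

```text
[ 0.55174536 -0.0103064   3.8398426 ]
the job is handed in; nothing more can be done
None
```

I touched all five nail heads in order, 1 to 5, starting from the red tin's end, at about 4–5 N each, and handed the job in at about 11 s with the fingertips still resting on nail 5 at about 4 N; the verdict was not shown.

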